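Put the mixed-up culture vessels back on their own stations

TASK

The four vessels on the cell-culture bench all stand on the wrong stations: put the square bottle on the magnetic stirrer, the squat jar on the balance pan, the culture flask on the black stage plate and the slim round bottle on the cork stand, each well centred, standing as it stands now. Every station is occupied, so use the empty white tile for parking; never stand a vessel on the bare bench, keep them upright and set them down gently without dropping them. Leave the glass beaker alone.

Things in the scene. Friction and masses are not known exactly. Their poses are not given: they have to be found in the camera images.
- square_bottle: Loose opaque white plastic bottle with square body, 54 x 54 mm and 62 mm high (sides face its x and y axes), with a 36 mm round ridged cap above to 86 mm in all; about 0.2 kg. Origin at the centre of its underside, z up. Starts on the stage plate or the cork stand. Grip it by the flat sides of its body.
- jar: Loose squat round amber glass jar with white lid, 58 mm diameter (lid 57 mm), 57 mm high; about 0.18 kg. Origin at the centre of its underside, z up. Starts on the stage plate or the cork stand.
- culture_flask: Loose clear plastic cell-culture flask lying flat, with a red screw cap at its +x end: rectangular body 56 mm long (x from -34 to +22 mm), 44 mm wide (y), 30 mm high, then neck and 25 mm cap to x = +42 mm; about 0.07 kg. Origin on the underside plane, on the middle line, 6 mm from the body's centre towards the cap; z up. Starts on the stirrer or the balance. Grip it across its 44 mm width.
- slim_bottle: Loose slim round amber glass bottle with black cap: body 42 mm diameter and 62 mm high, then shoulder and 27 mm cap, to 88 mm in all; about 0.12 kg. Origin at the centre of its underside, z up. Starts on the stirrer or the balance.
- stirrer: Magnetic stirrer, fixed: white square housing 106 x 106 mm with a square aluminium top plate 98 mm, flat, 45 mm above the bench, and a small black knob on its -x side. Origin on the bench under the centre of the plate. Home of the square bottle.
- balance: Laboratory balance, fixed: grey housing 135 (x) x 106 mm, 36 mm high, with a black display at its -x end and a flat round steel pan of 92 mm diameter whose top is 45 mm above the bench and does not give. Origin on the bench under the centre of the pan. Home of the jar.
- stage_plate: Black microscope stage plate, fixed on the bench: flat rectangle 130 (x) x 104 mm, 12 mm thick. Origin on the bench under its centre. Home of the culture flask, which may lie on it at any yaw.
- cork_stand: Round cork stand, fixed on the bench: flat disc of 104 mm diameter, 12 mm thick. Origin on the bench under its centre. Home of the slim bottle.
- tile: Empty square white ceramic tile, fixed on the bench: 100 x 100 mm, 12 mm thick, flat. Origin on the bench under its centre. The parking place; empty again at the end.
- beaker: Bystander: loose empty glass beaker, 68 mm diameter, 85 mm high, at the left far side of the work area. Origin at the centre of its underside. Must not be disturbed. (A blue tip box at the right far side, about 55 mm high, and a tube rack, 90 mm high, beyond the stations are fixed.)

How it is judged:
At the end, for the whole second after the job is handed in: Square bottle on the stirrer, jar on the balance, flask on the stage plate, slim bottle on the cork: each origin within 15 mm horizontally of its station's, its underside within 4 mm of the top surface, tilted under 7 degrees, at rest; beaker within 30 mm of its start (horizontal distance between square_bottle and stirrer below 0.015 m and z of square_bottle in the frame of stirrer between 0.041 and 0.049 m and angle between each of square_bottle, jar, culture_flask, slim_bottle's own z axis and vertical below 0.12 rad and linear speed of each of square_bottle, jar, culture_flask, slim_bottle below 0.02 m/s and angular speed of each of square_bottle, jar, culture_flask, slim_bottle below 0.2 rad/s and horizontal distance between jar and balance below 0.015 m and z of jar in the frame of balance between 0.041 and 0.049 m and horizontal distance between culture_flask and stage_plate below 0.015 m and z of culture_flask in the frame of stage_plate between 0.008 and 0.016 m and horizontal distance between slim_bottle and cork_stand below 0.015 m and z of slim_bottle in the frame of cork_stand between 0.008 and 0.016 m and distance of beaker from where it was at the start of the episode below 0.03 m); the robot touches nothing.
It fails at once if a vessel stands on the bare bench (height (world z) of any of square_bottle, jar, culture_flask, slim_bottle below 0.006 m).
It fails at once if a vessel is tipped by more than 40 degrees (angle between any of square_bottle, jar, culture_flask, slim_bottle's own z axis and vertical above 0.7 rad).
It fails at once if a vessel is dropped (moves faster than 0.6 m/s out of the fingers: a fall of about 20 mm) ((contact force between the fingers and square_bottle below 0.05 N and linear speed of square_bottle above 0.6 m/s) or (contact force between the fingers and jar below 0.05 N and linear speed of jar above 0.6 m/s) or (contact force between the fingers and culture_flask below 0.05 N and linear speed of culture_flask above 0.6 m/s) or (contact force between the fingers and slim_bottle below 0.05 N and linear speed of slim_bottle above 0.6 m/s)).
It fails at once if the glass beaker is moved by more than 30 mm or tipped over (distance of beaker from where it was at the start of the episode above 0.03 m or angle between beaker's own z axis and vertical above 0.5 rad).
It also fails if it takes over 134 s, if anything falls off the work surface, if the arm or the gripper's body presses on something with over 40 N, if the wrist force passes 120 N, or if a joint passes its speed limit or range.

ROBOT

A 6-joint arm with a two-finger parallel gripper is mounted at the origin on the work surface. World frame = base frame: x ahead of the robot, y to its left, z up, the work surface at z = 0. Lengths are in m, angles in rad, forces in N, time in s.
With the tool pointing down it reaches from about 0.425 to 0.925 m from the base axis. Payload 12.5 kg.
Tool frame: the origin (TCP) lies between the finger pads; the fingertips stand 8 mm ahead of it and the grasp point (between the pads) lies 11 mm behind it; z points along the fingers, y is the line along which they close (so a half turn about z gives the same grasp; the last joint's range is limited). The gripper opens to 85 mm and grips with 20 to 120 N. Pads are 22 mm wide; open, the fingers measure 114 mm over their backs; the gripper's body (76 mm by 85 mm) begins 54 mm behind the grasp point. The pads swing forward as they close: fully open they stand 13 mm farther back than shut.
Start: joints at [-1.239, 0.491, 1.559, -0, 1.092, -0.106], TCP at [0.265, -0.566, 0.239] pointing down, gripper open.
Joint ranges: [-3.1, 3.1], [-0.84, 2.19], [0.05, 2.79], [-1.13, 4.28], [0.06, 2.93], [-2.69, 2.69]. Speed limits (rad/s): [2.22, 2.22, 2.79, 3.14, 3.14, 3.14].

INTERFACE

Orientations are given as [roll, pitch, yaw] about the fixed x, y, z axes, in that order (R = Rz(yaw) Ry(pitch) Rx(roll)).
In Python, from cell import manip, eyes, job gives the robot as it stands. The module is installed in compiled form; this text tells all that it offers.
- The arm moves only by the tool carry_out, never from a script. Its argument "series" is a list of rows, each a list of 7 numbers: the gripper command: -1 is shut, 1 is fully open, values between are in proportion, then the shift along the tool's x, y, z each as a share of 20 cm, from -1 to 1, then the turn, a rotation vector about the tool's x, y, z each as a share of 120 degrees, from -1 to 1. In form: [[grip, dx, dy, dz, rx, ry, rz], ...]. A call has 1 to 10 rows; each row is the pose to reach, as a shift and turn from the pose commanded when the call began, along the tool's axes at that moment; what a row does not reach only later rows make up. A row lasts 1/8 s, in which the tool goes at most 62.5 mm and 10.7 degrees, less where a joint would pass 70% of its speed; a pose out of reach is approached as far as the arm can. A call with a number of a shift or a turn outside -1 to 1 is refused whole. A call with a gripper value outside its range is refused whole. The fingers move at their own pace and stop on an object; the grip force is fixed at half the most. Time passes only in rows, so rows that repeat a pose let the fingers close. It gives the time, the measured TCP pose, the force, the opening and the grip force at its end, in the units of the state.
- manip.get_obs(): the state, without advancing time (a new reading comes with each control period).
- eyes.get_image(name): name is "scene" or "side" or "wrist"; returns a dict with "pixels" (480x640x3 uint8, blue, green, red), "fx", "fy", "cx", "cy" (pixels), "R" (3x3) and "t" (3): a world point X has camera coordinates R X + t; the wrist camera has in their place "hand_eye" (4x4, takes a point from camera to tool coordinates, whose origin is the TCP and whose axes are the flange's). Camera axes: x right, y down, z forward; pixel columns grow to the right and rows downward; lengths in m; the calibration is good to about 2 mm. The wrist camera is an equidistant fisheye: a pixel r from the principal point sees the ray r / f radians off the axis. A picture is of the moment at which its call begins: read the wrist's pose just before it. There is no depth.
- job.sign_off(): hands the job in; it is judged then, once.
The state is a dict: "time": time; "joints": joint angles; "joint_velocities": joint speeds; "joint_torque": joint torques, N m; "position": TCP position; "tool_rot": TCP orientation; "ft_force": force on the tool from outside, world axes, zero at the start; "torque": the same for the moment, N m; "width": opening from 0.0 (shut) to 1.0 (fully open); "grip_force": force on a finger pad.
Only numpy, scipy, OpenCV 4.12 (cv2) and the standard library are available. Lean on these libraries where they do the work, as an engineer would, in place of code of your own. Each camera call takes 0.05 s, during which the arm holds its last target. There are 200 camera calls.

## Working session

There is one attempt and no reset: what is moved stays moved. The work goes in short steps, Python scripts to look and compute and a tool call to move; the robot and the scene stay as the last step left them, time stands still between calls to the robot, and variables do not carry over. Pictures are saved under pics/ and viewed, at most 14 in all, crops included, and the job is handed in when it is done.

Besides the shell and the picture viewer there is one more tool, called after "Request:" by a JSON object that holds its "api" and its "payload". carry_out: Moves the arm, as the interface text tells. Its arguments: {"type":"object","properties":{"series":{"type":"array"}},"required":["series"]}

```bash
mkdir -p pics; python3 - <<'E'
from cell import manip, eyes, job
import cv2,numpy as np
o=manip.get_obs();print(o)
for n in ("scene","side","wrist"):
    d=eyes.get_image(n);cv2.imwrite(f"pics/{n}0.png",d["pixels"])
    print(n,{k:np.round(v,4).tolist() for k,v in d.items() if k!="pixels"})
E
```

```text
{'time': 0.0, 'joints': array([-1.23860435e+00,  4.91559406e-01,  1.55948063e+00,  2.32467511e-05,
        1.09170790e+00, -1.05614320e-01]), 'joint_velocities': array([ 0.00011092, -0.00254474,  0.00010402,  0.00075749,  0.00093955,
       -0.00036495]), 'joint_torque': array([-3.94992734e-03, -6.18454456e+01, -2.61595488e+01, -2.70435721e-04,
        4.13607282e-03, -4.22608116e-05]), 'position': array([ 0.26491182, -0.56582309,  0.2387171 ]), 'tool_rot': array([-3.14044598e+00, -1.42289806e-04,  4.37795489e-01]), 'ft_force': array([-0.1797348 ,  0.25057176,  0.43972545]), 'torque': array([ 0.01376218, -0.03816508,  0.04628222]), 'grip_force': 0.0, 'width': 0.9995093483601636}
scene {'fx': 569.1461, 'fy': 569.1461, 'cx': 321.5869, 'cy': 243.3587, 'R': [[0.7638, 0.6453, -0.0098], [0.4856, -0.5847, -0.6499], [-0.4251, 0.4916, -0.76]], 't': [-0.468, -0.2004, 1.4477]}
side {'fx': 584.317, 'fy': 584.317, 'cx': 322.2851, 'cy': 234.7664, 'R': [[-0.9914, -0.1306, 0.0053], [-0.0943, 0.6867, -0.7208], [0.0905, -0.7151, -0.6931]], 't': [0.5484, 0.0485, 1.0951]}
wrist {'fx': 371.6483, 'fy': 371.6483, 'cx': 317.9106, 'cy': 240.6744, 'hand_eye': [[0.0013, -0.9444, -0.3287, 0.0845], [1.0, 0.0011, 0.0007, 0.0006], [-0.0003, -0.3287, 0.9444, -0.1342], [0.0, 0.0, 0.0, 1.0]]}
```

View pics/scene0.png

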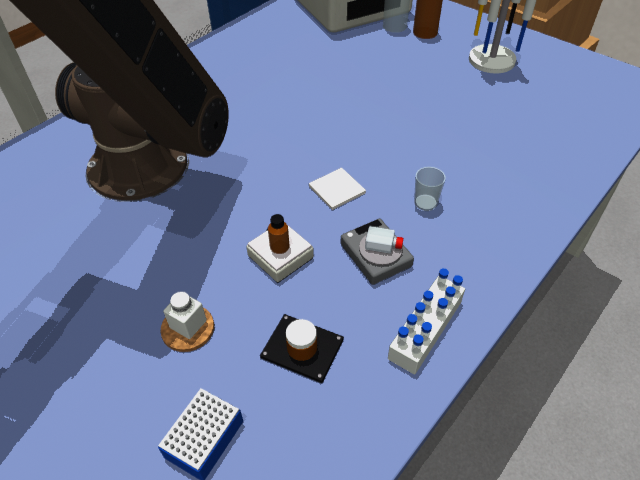

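View pics/side0.png

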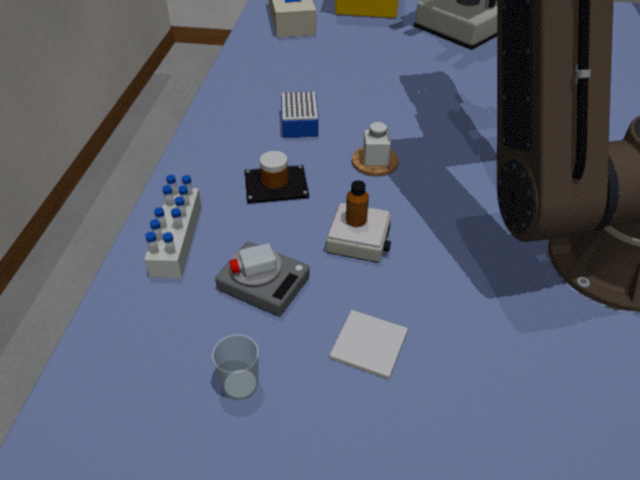

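The scene view shows the slim bottle on the stirrer (280,250), the flask on the balance (380,242), the square bottle on the cork (187,325), the jar on the stage plate (302,345) and the empty tile (337,188). The side view agrees: tile (370,343), stirrer (360,225), balance (260,272), stage (276,183), cork (375,162).

```bash
cat > h.py <<'E'
import cv2,numpy as np
from scipy.spatial.transform import Rotation as Ro
from cell import manip, eyes, job
def snap(n,fn=None):
    o=manip.get_obs(); d=eyes.get_image(n)
    if n=="wrist":
        T=np.eye(4);T[:3,:3]=Ro.from_euler("xyz",o["tool_rot"]).as_matrix();T[:3,3]=o["position"]
        W=T@d["hand_eye"]; d["C"]=W[:3,3]; d["Rw"]=W[:3,:3]
    else: d["C"]=-d["R"].T@d["t"]; d["Rw"]=d["R"].T
    d["n"]=n
    if fn: cv2.imwrite("pics/"+fn,d["pixels"])
    return d
def cast(d,uv,z):
    uv=np.atleast_2d(np.asarray(uv,float)).reshape(-1,2)
    p=(uv-[d["cx"],d["cy"]])/[d["fx"],d["fy"]]
    if d["n"]=="wrist":
        r=np.linalg.norm(p,axis=1,keepdims=True)+1e-12
        v=np.hstack([p/r*np.sin(r),np.cos(r)])
    else: v=np.hstack([p,np.ones((len(p),1))])
    v=v@d["Rw"].T
    return (d["C"]+v*((z-d["C"][2])/v[:,2:3]))[:,:2]
def project(d,X):
    c=(np.atleast_2d(X)-d["C"])@d["Rw"]
    if d["n"]=="wrist":
        s=np.linalg.norm(c[:,:2],axis=1,keepdims=True)+1e-12
        q=c[:,:2]/s*np.arctan2(s,c[:,2:3])
    else: q=c[:,:2]/c[:,2:3]
    return q*[d["fx"],d["fy"]]+[d["cx"],d["cy"]]
def blob(mask,seed):
    "largest contour of the mask component nearest to the seed"
    cs,_=cv2.findContours(mask.astype(np.uint8),cv2.RETR_EXTERNAL,cv2.CHAIN_APPROX_NONE)
    cs=[c for c in cs if cv2.contourArea(c)>25]
    return max(cs,key=lambda c:cv2.pointPolygonTest(c,tuple(map(float,seed)),True))[:,0,:]
E
python3 - <<'E'
from h import *
S=snap("scene");D=snap("side")
pts={"tile":((337,188),(370,343),.012),"stirrer":((280,248),(360,225),.045),"balance":((381,247),(256,268),.045),
"stage":((303,347),(276,183),.012),"cork":((187,328),(375,162),.012),"beaker":((426,203),(240,384),0)}
for k,(a,b,z) in pts.items(): print(k,cast(S,a,z).round(3),cast(D,b,z).round(3))
E
```

```text
tile [[0.452 0.247]] [[0.442 0.257]]
stirrer [[0.496 0.002]] [[0.48  0.016]]
balance [[0.659 0.141]] [[0.65 0.15]]
stage [[ 0.678 -0.132]] [[ 0.669 -0.126]]
cork [[ 0.475 -0.246]] [[ 0.466 -0.229]]
beaker [[0.639 0.352]] [[0.635 0.352]]
```

Request:
{"api": "carry_out", "payload": {"series": [[1,0.75,-0.7,-0.9,0,0,0.209],[1,0.75,-0.7,-0.9,0,0,0.209],[1,0.75,-0.7,-0.9,0,0,0.209],[1,0.75,-0.7,-0.9,0,0,0.209],[1,0.75,-0.7,-0.9,0,0,0.209],[1,0.75,-0.7,-0.9,0,0,0.209]]}}

```text
time: 1.0
position: [0.3418, -0.3754, 0.4198]
tool_rot: [3.14, -0.001, 0.002]
ft_force: [0.6, -0.4, -0.2]
width: 1.001
grip_force: 0.0
```

Request:
{"api": "carry_out", "payload": {"series": [[1,0.4,-1,0,0,0,0],[1,0.4,-1,0,0,0,0],[1,0.4,-1,0,0,0,0],[1,0.4,-1,0,0,0,0]]}}

```text
time: 1.5
position: [0.422, -0.1745, 0.4175]
tool_rot: [-3.14, 0.002, 0.001]
ft_force: [-0.5, -0.3, 0.3]
width: 1.001
grip_force: 0.0
```

Request:
{"api": "carry_out", "payload": {"series": [[1,0.4,-0.75,0,0,0,0],[1,0.4,-0.75,0,0,0,0],[1,0.4,-0.75,0,0,0,0],[1,0.4,-0.75,0,0,0,0],[1,0.4,-0.75,0,0,0,0]]}}

```text
time: 2.12
position: [0.5016, -0.0267, 0.4177]
tool_rot: [-3.142, 0.003, -0.0]
ft_force: [0.1, 0.3, 0.4]
width: 0.997
grip_force: 0.0
```

```bash
python3 - <<'E'
from h import *
d=snap("wrist","w1.png");print(manip.get_obs()["position"],manip.get_obs()["tool_rot"])
P={"tile":(.447,.252,.012),"stirrer":(.488,.009,.045),"balance":(.655,.145,.045),"stage":(.674,-.129,.012),"cork":(.47,-.238,.012)}
for k,p in P.items(): print(k,project(d,p).round())
E
```

```text
[ 0.5014354  -0.0269992   0.41818866] [ 3.14151014e+00  1.83255445e-03 -1.28779113e-03]
tile [[145. 212.]]
stirrer [[291. 187.]]
balance [[192.  72.]]
stage [[389.  58.]]
cork [[453. 197.]]
```

View pics/w1.png

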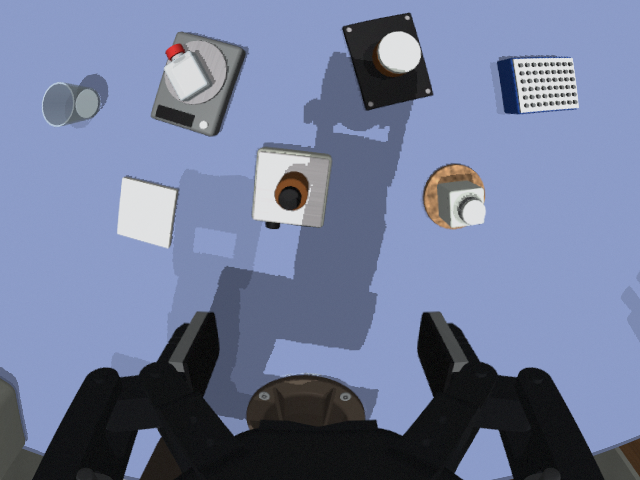

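The wrist view shows everything: tile (148,212), stirrer (291,187) with the slim bottle's cap at (291,197), pan (197,70) with the flask at (188,73) and its cap at (175,52), stage (388,60) with the jar lid at (399,52), and cork (455,197) with the square bottle's cap at (471,210).

```bash
cat > m1.py <<'E'
from h import *
from scipy.optimize import least_squares
d=snap("wrist");im=d["pixels"];hsv=cv2.cvtColor(im,cv2.COLOR_BGR2HSV)
H,S,V=[hsv[...,i].astype(int) for i in range(3)]
blue=(H>105)&(H<130)&(S>50)
def rect(m,s,z):
    w=cast(d,blob(m,s),z); (c,sz,a)=cv2.minAreaRect((w*1000).astype(np.float32)); return np.round(c,1),np.round(sz,1),round(a,1)
def circ(m,s,z,r=None):
    w=cast(d,cv2.convexHull(blob(m,s))[:,0],z)*1000
    f=least_squares(lambda p:np.hypot(*(w-p[:2]).T)-(r or p[2]),[*w.mean(0),40],loss="soft_l1",f_scale=1.5); return f.x.round(1)
white=(S<35)&(V>185); dark=V<70
print("tile",rect(~blue,(148,212),.012))
print("stirrer",rect(~blue,(280,170),.043))
print("stage",rect(~blue,(370,80),.012))
print("balance",rect(~blue,(200,110),.036))
cork=(((H<25)&(S>60))&(V>60))
print("cork",circ(~blue,(445,180),.012,52))
print("jarlid",circ(white,(399,52),.069))
print("sqcap",circ(white,(471,208),.098))
print("slimcap",circ((V<60),(291,197),.133))
red=((H<8)|(H>170))&(S>120)
print("flaskcap",cast(d,blob(red,(175,52)).mean(0),.06)*1000)
crop=lambda x,y,w,h,k:cv2.resize(im[y:y+h,x:x+w],None,fx=k,fy=k,interpolation=cv2.INTER_CUBIC)
cv2.imwrite("pics/c1.png",np.hstack([crop(150,25,100,115,4),crop(400,140,100,115,4)]))
E
python3 m1.py
```

```text
tile (array([446. , 251.4]), array([103. , 103.1]), 74.6)
stirrer (array([482.6,  11.1]), array([104.2, 116.2]), 82.8)
stage (array([ 671.4, -128.2]), array([128., 103.]), 15.9)
balance (array([641.2, 146.9]), array([117. , 133.1]), 69.7)
cork [ 469.6 -240.2   40. ]
jarlid [ 674.9 -132.4   27.2]
sqcap [ 473.8 -225.1   31.2]
slimcap [492.3   5.   13.5]
flaskcap [[685.99472649 165.80965503]]
```

View pics/c1.png

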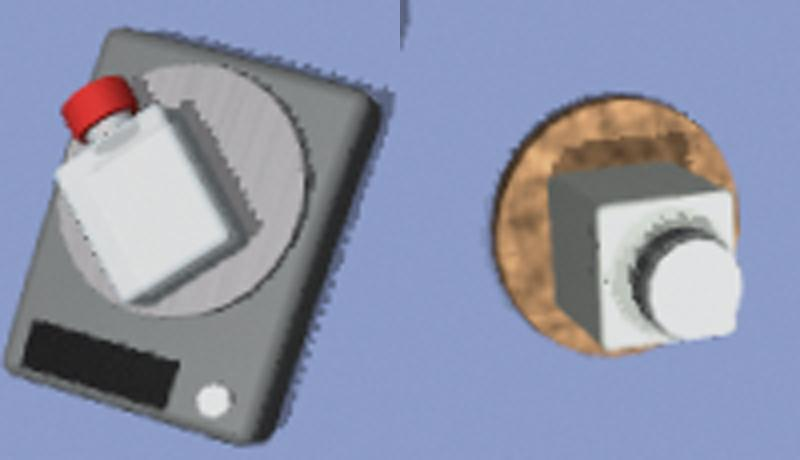

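The crop shows the flask's top-face corners near (60,175), (163,108), (230,232), (128,297), the pan rim around it, and the square bottle's body top at (600,208)–(736,335) with its cap centred at (695,288).

```bash
cat >> m1.py <<'E'
print('---')
A=lambda L:np.array(L)/4+[150,25]
B=lambda L:(np.array(L)-[400,0])/4+[400,140]
w=cast(d,A([(308,180),(170,317),(210,63),(265,283),(275,97),(298,225),(110,297)]),.045)*1000
f=least_squares(lambda p:np.hypot(*(w-p[:2]).T)-46,w.mean(0));print("pan",f.x.round(1),f.fun.round(1))
m=cv2.morphologyEx((~blue).astype(np.uint8),cv2.MORPH_OPEN,np.ones((25,25)));print("stirrer",rect(m,(280,170),.043))
w=cast(d,A([(60,175),(163,108),(232,232),(128,297)]),.075)*1000
print("flask top",w.round(1).tolist(),w.mean(0).round(1)); e=(w[1]+w[0]-w[2]-w[3])/2;print("len,yaw",np.hypot(*e),np.degrees(np.arctan2(e[1],e[0])),"width",np.hypot(*(w[1]+w[2]-w[0]-w[3])/2))
w=cast(d,B([(600,208),(733,192),(736,335),(606,350)]),.074)*1000
print("sq body",w.mean(0).round(1));e=w[0]-w[3];print(np.hypot(*e),np.degrees(np.arctan2(e[1],e[0])))
e=w[1]-w[0];print(np.hypot(*e),np.degrees(np.arctan2(e[1],e[0])))
print("sqcap",cast(d,B([(695,290)]),.098)*1000)
print("cork rim",circ(cork,(440,190),.012,52))
E
python3 m1.py | sed -n '/---/,$p'
```

```text
---
pan [654.6 140.9] [-0.1 -0.4 -0.1  1.  -0.5 -0.7 -0.7]
stirrer (array([486.6,  10.5]), array([104.3, 107.5]), 82.9)
flask top [[660.1, 173.9], [678.8, 136.9], [634.5, 113.4], [615.9, 150.1]] [647.3 143.6]
len,yaw 50.154012514669304 28.107669854866412 width 41.301756359005054
sq body [ 467.5 -237.8]
51.4195133198929 8.380565868305908
51.07294761203764 -81.59262476090261
sqcap [[ 467.4165109  -237.24953374]]
cork rim [ 469.8 -239.8   40. ]
```

Request:
{"api": "carry_out", "payload": {"series": [[1,-0.045,-0.16,0.25,0,0,0],[1,-0.045,-0.16,0.5,0,0,0],[1,-0.045,-0.16,0.75,0,0,0],[1,-0.045,-0.16,1,0,0,0],[1,-0.045,-0.16,1,0,0,0]]}}

```text
time: 2.9
position: [0.4912, 0.0056, 0.2172]
tool_rot: [-3.141, 0.006, -0.001]
ft_force: [0.9, -0.4, 0.4]
width: 1.004
grip_force: 0.0
```

Request:
{"api": "carry_out", "payload": {"series": [[1,0,0,0.2,0,0,0],[1,0,0,0.4,0,0,0],[1,0,0,0.6,0,0,0],[1,0,0,0.71,0,0,0],[1,0,0,0.71,0,0,0]]}}

```text
time: 3.52
position: [0.4932, 0.0058, 0.0779]
tool_rot: [3.141, 0.0, -0.001]
ft_force: [-0.2, 0.5, 0.4]
width: 1.0
grip_force: 0.0
```

```bash
python3 - <<'E'
from h import *
d=snap("wrist","w2.png");print(manip.get_obs()["position"],manip.get_obs()["ft_force"])
print(project(d,[[.4923,.005,.133]]))
E
```

```text
[0.49350572 0.00582815 0.07866872] [ 0.44825915 -0.02041528  0.49294257]
[[317.74749943 422.98939654]]
```

View pics/w2.png

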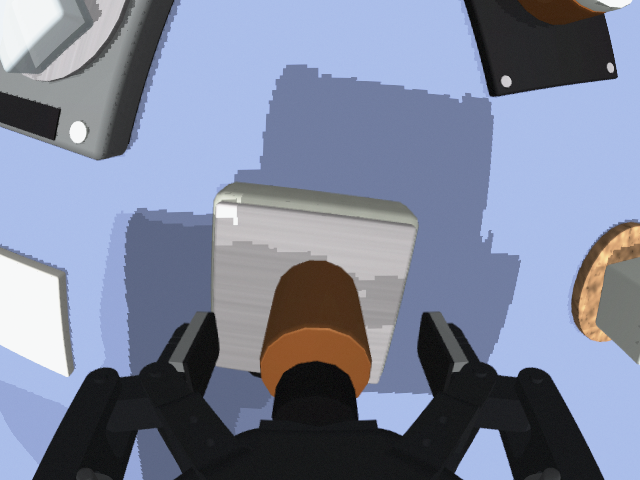

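The bottle (about 315,380) is centred between the pads. I'm closing on it.

Request:
{"api": "carry_out", "payload": {"series": [[-1,0,0,0,0,0,0],[-1,0,0,0,0,0,0],[-1,0,0,0,0,0,0],[-1,0,0,0,0,0,0],[-1,0,0,0,0,0,0],[-1,0,0,0,0,0,0]]}}

```text
time: 4.32
position: [0.4929, 0.0062, 0.0784]
tool_rot: [3.141, -0.002, 0.0]
ft_force: [-2.2, -1.0, 11.6]
width: 0.478
grip_force: 59.3
```

Request:
{"api": "carry_out", "payload": {"series": [[-1,0,0,-0.1,0,0,0],[-1,0,0,-0.25,0,0,0],[-1,0,0,-0.3,0,0,0],[-1,-0.05,-0.2,-0.3,0,0,0],[-1,-0.1,-0.4,-0.3,0,0,0],[-1,-0.14,-0.6,-0.3,0,0,0],[-1,-0.18,-0.8,-0.3,0,0,0],[-1,-0.22,-0.95,-0.3,0,0,0],[-1,-0.235,-1,-0.3,0,0,0]]}}

```text
time: 5.45
position: [0.4448, 0.2075, 0.1368]
tool_rot: [3.141, 0.001, 0.002]
ft_force: [-0.5, 0.0, -0.8]
width: 0.476
grip_force: 60.8
```

Request:
{"api": "carry_out", "payload": {"series": [[-1,0,-0.15,0,0,0,0],[-1,0,-0.226,0.1,0,0,0],[-1,0,-0.226,0.2,0,0,0],[-1,0,-0.226,0.3,0,0,0],[-1,0,-0.226,0.38,0,0,0],[-1,0,-0.226,0.42,0,0,0],[-1,0,-0.226,0.42,0,0,0]]}}

```text
time: 6.32
position: [0.4455, 0.2513, 0.0529]
tool_rot: [3.141, 0.001, -0.0]
ft_force: [-0.1, 0.1, -1.0]
width: 0.474
grip_force: 60.9
```

Request:
{"api": "carry_out", "payload": {"series": [[-1,0,0,0.015,0,0,0],[-1,0,0,0.025,0,0,0],[-1,0,0,0.032,0,0,0],[-1,0,0,0.037,0,0,0],[-1,0,0,0.037,0,0,0]]}}

```text
time: 6.95
position: [0.4454, 0.2515, 0.0458]
tool_rot: [3.141, -0.0, 0.0]
ft_force: [0.6, 0.8, -1.4]
width: 0.475
grip_force: 60.9
```

Request:
{"api": "carry_out", "payload": {"series": [[-1,0,0,0.005,0,0,0],[-1,0,0,0.01,0,0,0],[-1,0,0,0.01,0,0,0]]}}

```text
time: 7.32
position: [0.4455, 0.2516, 0.0454]
tool_rot: [-3.141, -0.001, 0.0]
ft_force: [-6.2, -2.6, 22.7]
width: 0.483
grip_force: 63.4
```

Request:
{"api": "carry_out", "payload": {"series": [[0.2,0,0,0,0,0,0],[1,0,0,0,0,0,0],[1,0,0,0,0,0,0],[1,0,0,0,0,0,0],[1,0,0,-0.1,0,0,0],[1,0,0,-0.3,0,0,0],[1,0,0,-0.55,0,0,0],[1,0,0,-0.8,0,0,0],[1,0,0,-0.9,0,0,0],[1,0,0,-0.9,0,0,0]]}}

```text
time: 8.57
position: [0.4458, 0.2517, 0.2249]
tool_rot: [-3.141, -0.003, 0.0]
ft_force: [0.0, 0.4, -0.7]
width: 1.001
grip_force: 0.0
```

Request:
{"api": "carry_out", "payload": {"series": [[1,0,0.25,0,0,0,0],[1,0,0.5,0,0,0,0],[1,0,0.75,0,0,0,0],[1,0,1,0,0,0,0],[1,0,1,0,0,0,0]]}}

```text
time: 9.2
position: [0.445, 0.0491, 0.2225]
tool_rot: [3.141, 0.002, -0.004]
ft_force: [0.5, 0.6, -0.2]
width: 1.004
grip_force: 0.0
```

```bash
python3 - <<'E'
from h import *
d=snap("wrist","w3.png");print(manip.get_obs()["position"],manip.get_obs()["tool_rot"])
E
```

```text
[0.44512935 0.05044356 0.22269996] [-3.14154840e+00  2.01866684e-03 -3.01159135e-03]
```

View pics/w3.png

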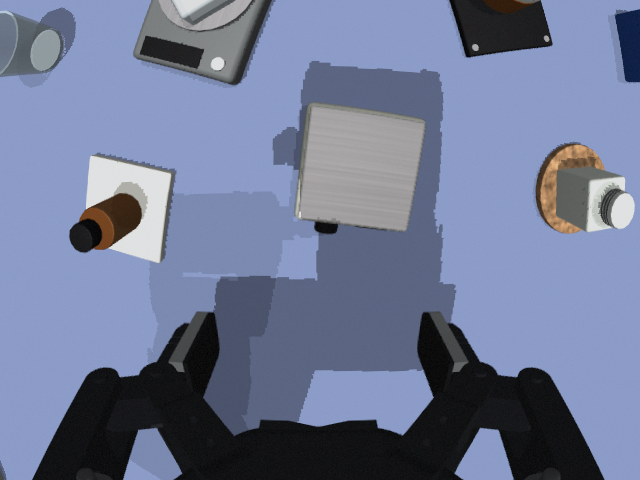

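The slim bottle stands upright on the tile (its base at about 130,200). The empty stirrer plate has its corners near (312,104), (425,122), (407,231) and (302,218).

Request:
{"api": "carry_out", "payload": {"series": [[1,0,0.3,0,0,0,0],[1,0,0.6,0,0,0,0],[1,0,0.9,0,0,0,0],[1,0,1,0,0,0,0],[1,0,1,0,0,0,0]]}}

```text
time: 9.88
position: [0.4456, -0.1485, 0.2229]
tool_rot: [-3.141, 0.001, -0.001]
ft_force: [-0.3, 0.1, -0.1]
width: 1.0
grip_force: 0.0
```

```bash
python3 - <<'E'
from h import *
d=snap("wrist","w4.png");print(manip.get_obs()["position"],manip.get_obs()["tool_rot"])
im=d["pixels"];x,y=[int(v) for v in project(d,[.4675,-.2375,.07])[0]];print(x,y)
x0,y0=max(0,x-100),max(0,y-100)
cv2.imwrite("pics/c4.png",cv2.resize(im[y0:y0+190,x0:x0+200],None,fx=3,fy=3,interpolation=cv2.INTER_CUBIC));print(x0,y0)
E
```

```text
[ 0.44549522 -0.14768025  0.22308897] [-3.14082305e+00  1.26504659e-03 -8.17252093e-05]
426 197
326 97
```

View pics/c4.png

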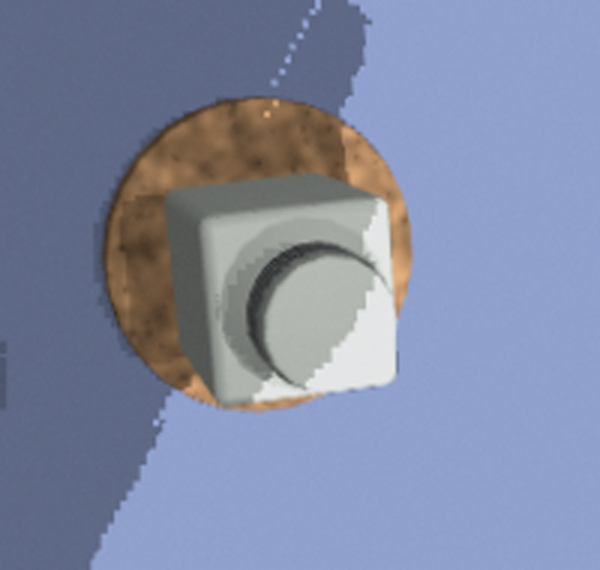

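The crop shows the square bottle's body top at (202,220), (385,198), (398,383), (217,405) and the cork disc centred near (259,253).

```bash
python3 - <<'E'
from h import *
d=snap("wrist")
f=lambda L:np.array(L)/3+[326,97]
w=cast(d,f([(202,220),(385,198),(398,383),(217,405)]),.074)*1000
print(w.mean(0));e=w[0]-w[3]+w[1]-w[2];print(np.degrees(np.arctan2(e[1],e[0])));e=w[1]-w[0]+w[2]-w[3];print(np.degrees(np.arctan2(e[1],e[0])))
print("cork",cast(d,f([(259,253)]),.012)*1000)
o=np.array([.44513,.05044,.2227])
d["C"]=d["C"]-manip.get_obs()["position"]+o
print("stirrer",(cast(d,[(312,104),(425,122),(407,231),(302,218)],.045)*1000).round(1).tolist())
E
```

```text
[ 467.90314075 -235.97182482]
8.87946155033532
-81.88970524542994
cork [[ 470.29082637 -238.96591553]]
stirrer [[540.0, 54.2], [527.8, -41.3], [430.6, -30.7], [442.2, 63.1]]
```

Request:
{"api": "carry_out", "payload": {"series": [[1,0.05,0.22,0,0,0,-0.071],[1,0.11,0.443,0.05,0,0,-0.071],[1,0.11,0.443,0.25,0,0,-0.071],[1,0.11,0.443,0.45,0,0,-0.071],[1,0.11,0.443,0.65,0,0,-0.071],[1,0.11,0.443,0.8,0,0,-0.071],[1,0.11,0.443,0.9,0,0,-0.071],[1,0.11,0.443,0.9,0,0,-0.071]]}}

```text
time: 10.98
position: [0.4674, -0.2353, 0.0427]
tool_rot: [-3.14, 0.002, 0.151]
ft_force: [-0.4, 0.5, 0.3]
width: 1.0
grip_force: 0.0
```

Request:
{"api": "carry_out", "payload": {"series": [[-1,0,0,0,0,0,0],[-1,0,0,0,0,0,0],[-1,0,0,0,0,0,0],[-1,0,0,0,0,0,0],[-1,0,0,0,0,0,0],[-1,0,0,0,0,0,0]]}}

```text
time: 11.72
position: [0.468, -0.237, 0.0451]
tool_rot: [3.14, -0.002, 0.149]
ft_force: [1.2, 2.9, 7.4]
width: 0.622
grip_force: 63.7
```

Request:
{"api": "carry_out", "payload": {"series": [[-1,0,0,-0.1,0,0,0],[-1,0,0,-0.25,0,0,0],[-1,0,0,-0.4,0,0,0],[-1,0,0,-0.45,0,0,0],[-1,0.05,-0.2,-0.45,0,0,0],[-1,0.1,-0.4,-0.45,0,0,0],[-1,0.15,-0.6,-0.45,0,0,0],[-1,0.19,-0.8,-0.45,0,0,0],[-1,0.22,-0.95,-0.45,0,0,0],[-1,0.24,-1,-0.45,0,0,0]]}}

```text
time: 12.98
position: [0.485, -0.0308, 0.1335]
tool_rot: [-3.141, 0.001, 0.151]
ft_force: [-0.4, -1.3, 0.0]
width: 0.623
grip_force: 63.8
```

Request:
{"api": "carry_out", "payload": {"series": [[-1,0.03,-0.15,0,0,0,0],[-1,0.032,-0.213,0,0,0,0],[-1,0.032,-0.213,0.1,0,0,0],[-1,0.032,-0.213,0.2,0,0,0],[-1,0.032,-0.213,0.24,0,0,0],[-1,0.032,-0.213,0.24,0,0,0]]}}

```text
time: 13.72
position: [0.4852, 0.0105, 0.0856]
tool_rot: [-3.141, 0.001, 0.148]
ft_force: [0.0, -0.3, -1.2]
width: 0.626
grip_force: 63.8
```

Request:
{"api": "carry_out", "payload": {"series": [[-1,0,0,0.02,0,0,0],[-1,0,0,0.03,0,0,0],[-1,0,0,0.036,0,0,0],[-1,0,0,0.041,0,0,0],[-1,0,0,0.041,0,0,0]]}}

```text
time: 14.35
position: [0.4854, 0.0109, 0.0781]
tool_rot: [3.141, -0.0, 0.149]
ft_force: [-2.4, 0.6, 5.2]
width: 0.627
grip_force: 64.3
```

Request:
{"api": "carry_out", "payload": {"series": [[0.4,0,0,0,0,0,0],[1,0,0,0,0,0,0],[1,0,0,0,0,0,0],[1,0,0,-0.1,0,0,0],[1,0,0,-0.3,0,0,0],[1,0,0,-0.5,0,0,0],[1,0,0,-0.7,0,0,0.071],[1,0,0,-0.8,0,0,0.071],[1,0,0,-0.8,0,0,0.071]]}}

```text
time: 15.48
position: [0.4857, 0.0109, 0.2387]
tool_rot: [3.141, -0.003, 0.0]
ft_force: [-0.1, 0.1, 0.0]
width: 0.999
grip_force: 0.0
```

Request:
{"api": "carry_out", "payload": {"series": [[1,-0.05,-0.25,0,0,0,0],[1,-0.1,-0.5,0,0,0,0],[1,-0.15,-0.75,0,0,0,0],[1,-0.2,-0.8,0,0,0,0],[1,-0.2,-0.8,0,0,0,0]]}}

```text
time: 16.1
position: [0.4446, 0.171, 0.2368]
tool_rot: [3.141, 0.002, 0.002]
ft_force: [-0.1, -0.8, 1.0]
width: 1.0
grip_force: 0.0
```

```bash
python3 - <<'E'
from h import *
d=snap("wrist","w5.png");print(manip.get_obs()["position"],manip.get_obs()["tool_rot"])
m=d["pixels"].max(2)<60
m[330:]=0
w=cast(d,blob(m,project(d,[.4455,.2515,.1])[0]),.1)*1000
print(project(d,[[.4455,.2515,.1],[.486,.011,.131]]),cv2.minEnclosingCircle(w.astype(np.float32)))
E
```

```text
[0.44513322 0.17046826 0.2370468 ] [3.14109501e+00 9.46989861e-04 6.77901954e-04]
[[213.92329521 227.57902482]
 [533.53574374 189.69033028]] ((445.48712158203125, 248.4780731201172), 15.431894302368164)
```

View pics/w5.png

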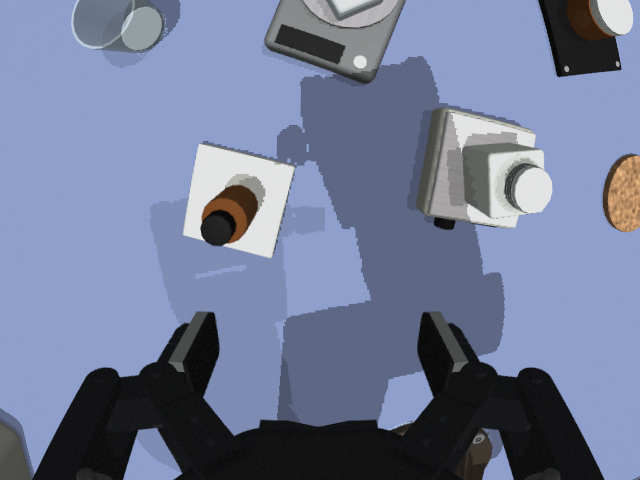

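The square bottle stands on the stirrer with its cap at (530,190), within 4 px of the prediction. The slim bottle is on the tile with its cap at (219,227).

Request:
{"api": "carry_out", "payload": {"series": [[1,0,-0.25,0,0,0,0],[1,0,-0.4,0.1,0,0,0],[1,0,-0.4,0.35,0,0,0],[1,0,-0.4,0.6,0,0,0],[1,0,-0.4,0.8,0,0,0],[1,0,-0.4,0.92,0,0,0],[1,0,-0.4,0.95,0,0,0],[1,0,-0.4,0.95,0,0,0]]}}

```text
time: 17.15
position: [0.4458, 0.2502, 0.0478]
tool_rot: [3.141, 0.0, -0.001]
ft_force: [-0.6, 0.2, -0.5]
width: 1.002
grip_force: 0.0
```

Request:
{"api": "carry_out", "payload": {"series": [[-1,0,0,0,0,0,0],[-1,0,0,0,0,0,0],[-1,0,0,0,0,0,0],[-1,0,0,0,0,0,0],[-1,0,0,0,0,0,0],[-1,0,0,0,0,0,0]]}}

```text
time: 17.9
position: [0.4456, 0.251, 0.0486]
tool_rot: [-3.141, -0.001, 0.0]
ft_force: [-1.3, -0.8, 8.1]
width: 0.475
grip_force: 59.6
```

Request:
{"api": "carry_out", "payload": {"series": [[-1,0,0,-0.1,0,0,0],[-1,0,0,-0.3,0,0,0],[-1,0,0,-0.5,0,0,0],[-1,0,0,-0.7,0,0,0],[-1,0,0.05,-0.85,0,0,0],[-1,0,0.2,-0.9,0,0,0],[-1,0,0.4,-0.9,0,0,0],[-1,0,0.6,-0.9,0,0,0],[-1,0,0.8,-0.9,0,0,0],[-1,0,1,-0.9,0,0,0]]}}

```text
time: 19.15
position: [0.445, 0.0497, 0.228]
tool_rot: [3.141, -0.001, 0.0]
ft_force: [-0.2, 0.5, -0.6]
width: 0.478
grip_force: 60.7
```

Request:
{"api": "carry_out", "payload": {"series": [[-1,0.01,0.2,0,0,0,0],[-1,0.04,0.4,0,0,0,0],[-1,0.07,0.6,0,0,0,0],[-1,0.1,0.8,0,0,0,0],[-1,0.12,1,0,0,0,0],[-1,0.12,1,0,0,0,0]]}}

```text
time: 19.9
position: [0.4694, -0.151, 0.2277]
tool_rot: [3.141, -0.0, -0.002]
ft_force: [-0.3, 0.1, -0.7]
width: 0.48
grip_force: 60.8
```

Request:
{"api": "carry_out", "payload": {"series": [[-1,0,0.2,0,0,0,0],[-1,0,0.4,0,0,0,0],[-1,0,0.45,0.15,0,0,0],[-1,0,0.45,0.35,0,0,0],[-1,0,0.45,0.55,0,0,0],[-1,0,0.45,0.7,0,0,0],[-1,0,0.45,0.8,0,0,0],[-1,0,0.45,0.85,0,0,0],[-1,0,0.45,0.85,0,0,0]]}}

```text
time: 21.02
position: [0.4693, -0.2386, 0.0576]
tool_rot: [-3.141, 0.001, 0.0]
ft_force: [-0.8, -0.1, -0.0]
width: 0.475
grip_force: 61.0
```

Request:
{"api": "carry_out", "payload": {"series": [[-1,0,0,0.02,0,0,0],[-1,0,0,0.033,0,0,0],[-1,0,0,0.04,0,0,0],[-1,0,0,0.046,0,0,0],[-1,0,0,0.049,0,0,0],[-1,0,0,0.049,0,0,0]]}}

```text
time: 21.78
position: [0.4694, -0.2391, 0.0486]
tool_rot: [3.141, -0.0, 0.0]
ft_force: [-2.0, 1.6, 9.0]
width: 0.477
grip_force: 62.1
```

Request:
{"api": "carry_out", "payload": {"series": [[0.2,0,0,0,0,0,0],[1,0,0,0,0,0,0],[1,0,0,0,0,0,0],[1,0,0,0,0,0,0],[1,0,0,-0.1,0,0,0],[1,0,0,-0.3,0,0,0],[1,0,0,-0.55,0,0,0],[1,0,0,-0.8,0,0,0],[1,0,0,-0.9,0,0,0],[1,0,0,-0.9,0,0,0]]}}

```text
time: 23.02
position: [0.4696, -0.2393, 0.2291]
tool_rot: [3.14, -0.002, 0.0]
ft_force: [0.3, 0.2, -0.2]
width: 1.002
grip_force: 0.0
```

Request:
{"api": "carry_out", "payload": {"series": [[1,0.2,-0.1,0,0,0,0],[1,0.4,-0.25,0,0,0,0],[1,0.6,-0.4,0,0,0,0],[1,0.7,-0.53,0,0,0,0],[1,0.7,-0.53,0,0,0,0]]}}

```text
time: 23.65
position: [0.6098, -0.1313, 0.2256]
tool_rot: [-3.141, 0.003, 0.003]
ft_force: [-1.3, -0.2, -0.8]
width: 1.002
grip_force: 0.0
```

```bash
python3 - <<'E'
from h import *
d=snap("wrist","w6.png");print(manip.get_obs()["position"],manip.get_obs()["tool_rot"])
print(project(d,[[.6749,-.1324,.069],[.6546,.1409,.045],[.6714,-.1282,.012]]))
E
```

```text
[ 0.60911285 -0.13229287  0.22593663] [-3.14093155e+00  2.63500412e-03  1.74660043e-03]
[[318.75695072 140.92225484]
 [ 52.270786   175.29866798]
 [314.10216813 140.44165972]]
```

View pics/w6.png

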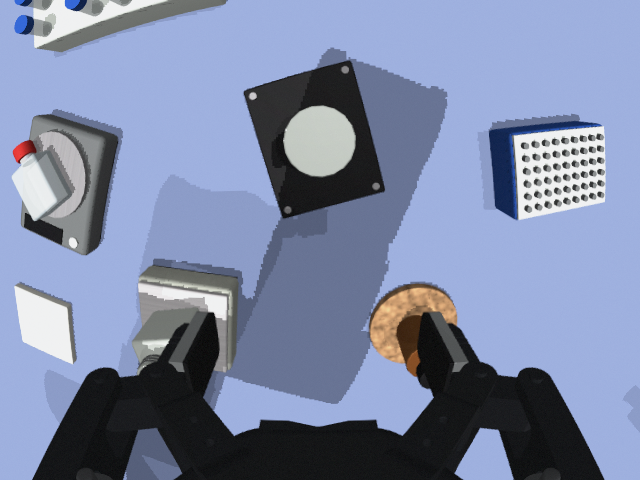

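The jar lid is at (319,141), exactly as predicted, and the slim bottle stands on the cork.

Request:
{"api": "carry_out", "payload": {"series": [[1,0.2,0,0.05,0,0,0],[1,0.327,0,0.2,0,0,0],[1,0.327,0,0.4,0,0,0],[1,0.327,0,0.6,0,0,0],[1,0.327,0,0.8,0,0,0],[1,0.327,0,0.92,0,0,0],[1,0.327,0,0.98,0,0,0],[1,0.327,0,0.98,0,0,0]]}}

```text
time: 24.7
position: [0.6741, -0.1336, 0.0313]
tool_rot: [-3.141, 0.001, -0.001]
ft_force: [0.1, -0.2, -0.7]
width: 1.002
grip_force: 0.0
```

Request:
{"api": "carry_out", "payload": {"series": [[-1,0,0,0,0,0,0],[-1,0,0,0,0,0,0],[-1,0,0,0,0,0,0],[-1,0,0,0,0,0,0],[-1,0,0,0,0,0,0]]}}

```text
time: 25.32
position: [0.6754, -0.1333, 0.0335]
tool_rot: [3.141, -0.002, 0.0]
ft_force: [0.0, 0.1, 5.0]
width: 0.657
grip_force: 64.4
```

Request:
{"api": "carry_out", "payload": {"series": [[-1,0,0,-0.1,0,0,0],[-1,0,0,-0.3,0,0,0],[-1,0,0,-0.5,0,0,0],[-1,0,0,-0.7,0,0,0],[-1,-0.05,-0.08,-0.75,0,0,0],[-1,-0.15,-0.25,-0.75,0,0,0],[-1,-0.25,-0.42,-0.75,0,0,0],[-1,-0.35,-0.6,-0.75,0,0,0],[-1,-0.47,-0.8,-0.75,0,0,0],[-1,-0.57,-0.96,-0.75,0,0,0]]}}

```text
time: 26.58
position: [0.5583, 0.061, 0.1814]
tool_rot: [-3.141, 0.002, 0.001]
ft_force: [-0.4, 0.6, -2.7]
width: 0.663
grip_force: 64.4
```

Request:
{"api": "carry_out", "payload": {"series": [[-1,-0.12,-0.2,0,0,0,0],[-1,-0.24,-0.4,0,0,0,0],[-1,-0.36,-0.6,0,0,0,0],[-1,-0.48,-0.8,0,0,0,0],[-1,-0.575,-0.96,0.05,0,0,0],[-1,-0.575,-0.96,0.25,0,0,0],[-1,-0.575,-0.96,0.45,0,0,0],[-1,-0.575,-0.96,0.6,0,0,0],[-1,-0.575,-0.96,0.68,0,0,0],[-1,-0.575,-0.96,0.7,0,0,0]]}}

```text
time: 27.82
position: [0.445, 0.2509, 0.0414]
tool_rot: [3.141, 0.001, 0.0]
ft_force: [-0.3, 0.3, -1.1]
width: 0.663
grip_force: 64.4
```

Request:
{"api": "carry_out", "payload": {"series": [[-1,0,0,0.018,0,0,0],[-1,0,0,0.03,0,0,0],[-1,0,0,0.037,0,0,0],[-1,0,0,0.042,0,0,0],[-1,0,0,0.044,0,0,0],[-1,0,0,0.044,0,0,0]]}}

```text
time: 28.58
position: [0.4458, 0.2509, 0.0335]
tool_rot: [-3.142, -0.0, 0.0]
ft_force: [-1.6, -1.2, 5.2]
width: 0.663
grip_force: 65.1
```

Request:
{"api": "carry_out", "payload": {"series": [[0.4,0,0,0,0,0,0],[1,0,0,0,0,0,0],[1,0,0,0,0,0,0],[1,0,0,-0.1,0,0,0],[1,0,0,-0.3,0,0,0],[1,0,0,-0.55,0,0,0],[1,0,0,-0.8,0,0,0],[1,0,0,-1,0,0,0],[1,0,0,-1,0,0,0]]}}

```text
time: 29.7
position: [0.4465, 0.2513, 0.2357]
tool_rot: [-3.14, -0.005, 0.0]
ft_force: [-0.7, 0.1, -1.0]
width: 0.995
grip_force: 0.0
```

Request:
{"api": "carry_out", "payload": {"series": [[1,0.2,0.2,0,0,0,0],[1,0.4,0.4,0,0,0,0],[1,0.55,0.5,0,0,0,0],[1,0.55,0.5,0,0,0,0],[1,0.55,0.5,0,0,0,0]]}}

```text
time: 30.32
position: [0.5549, 0.1511, 0.232]
tool_rot: [3.141, 0.002, -0.0]
ft_force: [-0.6, 0.8, 0.8]
width: 1.0
grip_force: 0.0
```

```bash
python3 - <<'E'
from h import *
d=snap("wrist","w7.png");print(manip.get_obs()["position"],manip.get_obs()["tool_rot"])
x,y=[int(v) for v in project(d,[.65,.143,.06])[0]];x0,y0=max(0,x-90),max(0,y-80);print(x0,y0)
cv2.imwrite("pics/c7.png",cv2.resize(d["pixels"][y0:y0+180,x0:x0+200],None,fx=3,fy=3,interpolation=cv2.INTER_CUBIC))
E
```

```text
[0.5547747  0.15145855 0.23234703] [3.14140500e+00 1.50761666e-03 6.24399211e-04]
237 23
```

View pics/c7.png

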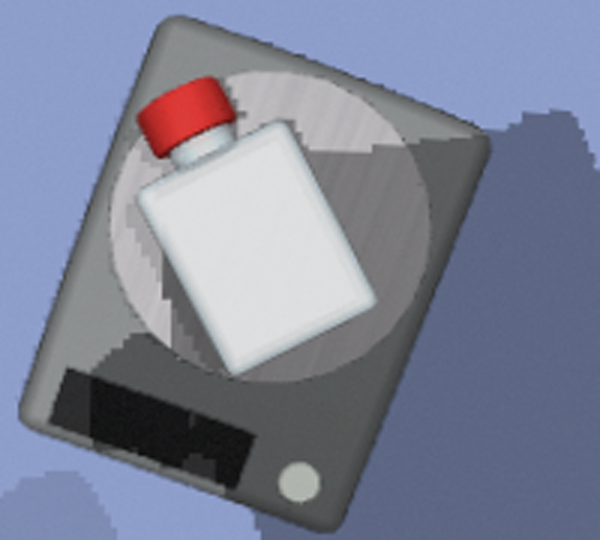

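The crop shows the flask body's corners at (138,190), (287,122), (376,300) and (236,374), and the pan rim centred near (270,226).

```bash
python3 - <<'E'
from h import *
d=snap("wrist")
f=lambda L:np.array(L)/3+[237,23]
w=cast(d,f([(138,190),(287,122),(376,300),(236,374)]),.07)*1000
print(w.round(1).tolist(),w.mean(0))
e=w[0]-w[3]+w[1]-w[2];print(np.hypot(*e)/2,np.degrees(np.arctan2(e[1],e[0])));e=w[1]-w[0]+w[2]-w[3];print(np.hypot(*e)/2,np.degrees(np.arctan2(e[1],e[0]))+90)
print("pan",cast(d,f([(270,226)]),.045)*1000)
E
```

```text
[[663.5, 178.0], [681.6, 139.3], [634.4, 115.7], [614.2, 152.4]] [648.44797368 146.3485081 ]
54.16116834624514 26.99949661317212
42.28034955089445 26.964673171356857
pan [[654.82488471 143.0340226 ]]
```

Request:
{"api": "carry_out", "payload": {"series": [[1,0.2,0.01,0,0,0,-0.08],[1,0.4,0.028,0,0,0,-0.16],[1,0.468,0.028,0.1,0,0,-0.225],[1,0.468,0.028,0.3,0,0,-0.225],[1,0.468,0.028,0.5,0,0,-0.225],[1,0.468,0.028,0.7,0,0,-0.225],[1,0.468,0.028,0.82,0,0,-0.225],[1,0.468,0.028,0.87,0,0,-0.225],[1,0.468,0.028,0.87,0,0,-0.225]]}}

```text
time: 31.55
position: [0.6491, 0.1459, 0.0591]
tool_rot: [-3.142, 0.0, 0.472]
ft_force: [0.4, -0.3, 0.2]
width: 1.001
grip_force: 0.0
```

Request:
{"api": "carry_out", "payload": {"series": [[-1,0,0,0,0,0,0],[-1,0,0,0,0,0,0],[-1,0,0,0,0,0,0],[-1,0,0,0,0,0,0],[-1,0,0,0,0,0,0],[-1,0,0,0,0,0,0]]}}

```text
time: 32.3
position: [0.6498, 0.1454, 0.0603]
tool_rot: [3.141, -0.002, 0.471]
ft_force: [-1.2, -0.1, 6.5]
width: 0.503
grip_force: 62.3
```

Request:
{"api": "carry_out", "payload": {"series": [[-1,0,0,-0.1,0,0,0],[-1,0,0,-0.25,0,0,0],[-1,0,0,-0.4,0,0,0],[-1,-0.04,0.1,-0.45,0,0,0],[-1,-0.12,0.28,-0.45,0,0,0],[-1,-0.2,0.46,-0.45,0,0,0],[-1,-0.28,0.64,-0.45,0,0,0],[-1,-0.36,0.82,-0.45,0,0,0],[-1,-0.43,1,-0.45,0,0,0]]}}

```text
time: 33.42
position: [0.663, -0.0745, 0.1491]
tool_rot: [-3.141, 0.001, 0.471]
ft_force: [-0.8, -0.5, -1.3]
width: 0.5
grip_force: 61.4
```

Request:
{"api": "carry_out", "payload": {"series": [[-1,-0.08,0.18,0,0,0,0],[-1,-0.12,0.27,0.05,0,0,0],[-1,-0.12,0.27,0.2,0,0,0],[-1,-0.12,0.27,0.35,0,0,0],[-1,-0.12,0.27,0.5,0,0,0],[-1,-0.12,0.27,0.57,0,0,0],[-1,-0.12,0.27,0.57,0,0,0]]}}

```text
time: 34.3
position: [0.6662, -0.1308, 0.0342]
tool_rot: [-3.14, 0.001, 0.471]
ft_force: [0.4, 0.1, 0.3]
width: 0.502
grip_force: 61.4
```

Request:
{"api": "carry_out", "payload": {"series": [[-1,0,0,0.015,0,0,0],[-1,0,0,0.025,0,0,0],[-1,0,0,0.032,0,0,0],[-1,0,0,0.036,0,0,0],[-1,0,0,0.036,0,0,0]]}}

```text
time: 34.92
position: [0.6667, -0.1309, 0.028]
tool_rot: [3.141, -0.0, 0.471]
ft_force: [-0.1, 0.4, -1.3]
width: 0.502
grip_force: 61.4
```

Request:
{"api": "carry_out", "payload": {"series": [[-1,0,0,0.004,0,0,0],[-1,0,0,0.007,0,0,0],[-1,0,0,0.007,0,0,0]]}}

```text
time: 35.3
position: [0.6667, -0.131, 0.0273]
tool_rot: [3.141, -0.0, 0.471]
ft_force: [-2.4, 0.2, 6.3]
width: 0.503
grip_force: 62.3
```

Request:
{"api": "carry_out", "payload": {"series": [[0.2,0,0,0,0,0,0],[1,0,0,0,0,0,0],[1,0,0,0,0,0,0],[1,0,0,0,0,0,0],[1,0,0,-0.1,0,0,0],[1,0,0,-0.3,0,0,0],[1,0,0,-0.5,0,0,0.08],[1,0,0,-0.75,0,0,0.16],[1,0,0,-0.95,0,0,0.225],[1,0,0,-0.95,0,0,0.225]]}}

```text
time: 36.55
position: [0.6676, -0.1311, 0.2217]
tool_rot: [3.139, -0.007, -0.001]
ft_force: [-1.0, 0.4, -0.3]
width: 1.003
grip_force: 0.0
```

Request:
{"api": "carry_out", "payload": {"series": [[1,-0.14,-0.24,0,0,0,0],[1,-0.28,-0.48,0,0,0,0],[1,-0.42,-0.72,0,0,0,0],[1,-0.56,-0.96,0,0,0,0],[1,-0.56,-0.96,0,0,0,0]]}}

```text
time: 37.17
position: [0.5526, 0.0637, 0.2169]
tool_rot: [-3.141, 0.001, 0.005]
ft_force: [1.2, 0.0, -0.5]
width: 1.003
grip_force: 0.0
```

```bash
python3 - <<'E'
from h import *
d=snap("wrist","w8.png");print(manip.get_obs()["position"],manip.get_obs()["tool_rot"])
hsv=cv2.cvtColor(d["pixels"],cv2.COLOR_BGR2HSV)
print(project(d,[[.4458,.251,.069],[.6546,.142,.045],[.6715,-.129,.02]]))
E
```

```text
[0.55389375 0.06228645 0.21691772] [ 3.14145703e+00 -1.77796882e-04  3.62658973e-03]
[[127.72676375 328.39683712]
 [222.28949654  97.81403963]
 [518.66663342  94.71185113]]
```

View pics/w8.png

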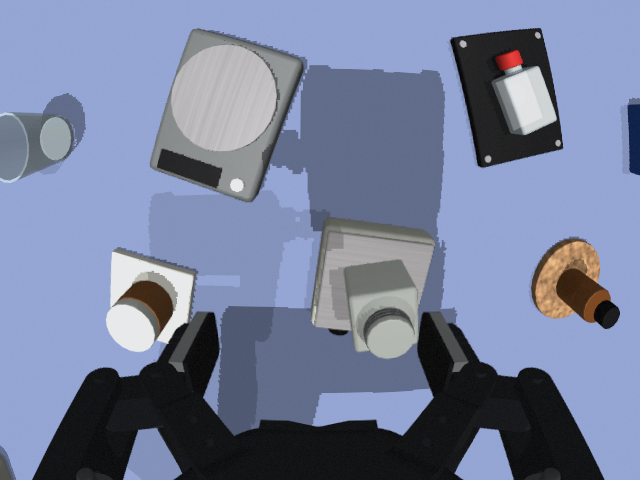

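The pan is empty, centred at (224,98). The flask lies on the stage (cap at 510,60), the jar stands on the tile (lid at 131,327), and the slim and square bottles stand at their homes.

Request:
{"api": "carry_out", "payload": {"series": [[1,-0.15,-0.26,0,0,0,0],[1,-0.3,-0.52,0,0,0,0],[1,-0.45,-0.78,0,0,0,0],[1,-0.54,-0.943,0,0,0,0],[1,-0.54,-0.943,0.2,0,0,0],[1,-0.54,-0.943,0.4,0,0,0],[1,-0.54,-0.943,0.6,0,0,0],[1,-0.54,-0.943,0.8,0,0,0],[1,-0.54,-0.943,0.91,0,0,0],[1,-0.54,-0.943,0.93,0,0,0]]}}

```text
time: 38.48
position: [0.4469, 0.2488, 0.0291]
tool_rot: [3.141, 0.002, -0.001]
ft_force: [-0.0, -0.0, 0.2]
width: 1.004
grip_force: 0.0
```

Request:
{"api": "carry_out", "payload": {"series": [[-1,0,0,0,0,0,0],[-1,0,0,0,0,0,0],[-1,0,0,0,0,0,0],[-1,0,0,0,0,0,0],[-1,0,0,0,0,0,0]]}}

```text
time: 39.1
position: [0.4473, 0.2497, 0.0317]
tool_rot: [-3.141, -0.002, 0.0]
ft_force: [0.5, -2.6, 7.8]
width: 0.659
grip_force: 64.0
```

Request:
{"api": "carry_out", "payload": {"series": [[-1,0,0,-0.1,0,0,0],[-1,0,0,-0.3,0,0,0],[-1,0,0,-0.45,0,0,0],[-1,0.08,0.05,-0.5,0,0,0],[-1,0.24,0.13,-0.5,0,0,0],[-1,0.42,0.22,-0.5,0,0,0],[-1,0.6,0.31,-0.5,0,0,0],[-1,0.78,0.4,-0.5,0,0,0],[-1,0.93,0.5,-0.5,0,0,0],[-1,1,0.543,-0.5,0,0,0]]}}

```text
time: 40.35
position: [0.6481, 0.1391, 0.1295]
tool_rot: [3.141, 0.001, -0.002]
ft_force: [0.0, 0.7, -2.1]
width: 0.658
grip_force: 64.5
```

Request:
{"api": "carry_out", "payload": {"series": [[-1,0.047,0,0,0,0,0],[-1,0.047,0,0.1,0,0,0],[-1,0.047,0,0.2,0,0,0],[-1,0.047,0,0.27,0,0,0],[-1,0.047,0,0.3,0,0,0],[-1,0.047,0,0.3,0,0,0]]}}

```text
time: 41.1
position: [0.656, 0.1411, 0.0702]
tool_rot: [3.141, 0.0, 0.0]
ft_force: [-0.3, 0.1, -2.4]
width: 0.664
grip_force: 64.5
```

Request:
{"api": "carry_out", "payload": {"series": [[-1,0,0,0.012,0,0,0],[-1,0,0,0.02,0,0,0],[-1,0,0,0.025,0,0,0],[-1,0,0,0.029,0,0,0],[-1,0,0,0.032,0,0,0],[-1,0,0,0.032,0,0,0]]}}

```text
time: 41.85
position: [0.6561, 0.1411, 0.0648]
tool_rot: [3.142, -0.0, 0.0]
ft_force: [-3.1, -1.1, 4.9]
width: 0.66
grip_force: 65.1
```

Request:
{"api": "carry_out", "payload": {"series": [[0.4,0,0,0,0,0,0],[1,0,0,0,0,0,0],[1,0,0,0,0,0,0],[1,0,0,0,0,0,0],[1,0,0,-0.1,0,0,0],[1,0,0,-0.3,0,0,0],[1,0,0,-0.55,0,0,0],[1,0,0,-0.8,0,0,0],[1,0,0,-1,0,0,0],[1,0,0,-1,0,0,0]]}}

```text
time: 43.1
position: [0.6568, 0.1412, 0.2692]
tool_rot: [-3.141, -0.007, 0.0]
ft_force: [0.8, -0.2, -0.5]
width: 1.005
grip_force: 0.0
```

Request:
{"api": "carry_out", "payload": {"series": [[1,-0.2,0.25,-0.2,0,0,0],[1,-0.4,0.5,-0.4,0,0,0],[1,-0.6,0.7,-0.6,0,0,0],[1,-0.75,0.8,-0.75,0,0,0],[1,-0.75,0.8,-0.75,0,0,0],[1,-0.75,0.8,-0.75,0,0,0]]}}

```text
time: 43.85
position: [0.5057, -0.0191, 0.4145]
tool_rot: [3.141, -0.001, -0.001]
ft_force: [1.2, -0.6, 0.3]
width: 1.0
grip_force: 0.0
```

```bash
python3 - <<'E'
from h import *
d=snap("wrist","w9.png");print(manip.get_obs()["position"],manip.get_obs()["tool_rot"])
# predicted top centres: sq cap, slim cap, jar lid, flask body top centre if perfectly placed
P=[[.4863,.0108,.131],[.47,-.2395,.100],[.6548,.1415,.102],[.6715-.0053,-.129-.0027,.042]]
print(project(d,P).round(1))
cv2.imwrite("pics/c9.png",cv2.resize(d["pixels"][0:280,100:500],None,fx=2,fy=2,interpolation=cv2.INTER_CUBIC))
E
```

```text
[ 0.50617648 -0.01865931  0.41344697] [-3.14130960e+00  5.34211063e-04 -2.65946610e-04]
[[291.3 207.5]
 [482.  215.8]
 [185.4  70.6]
 [400.8  64.3]]
```

View pics/c9.png

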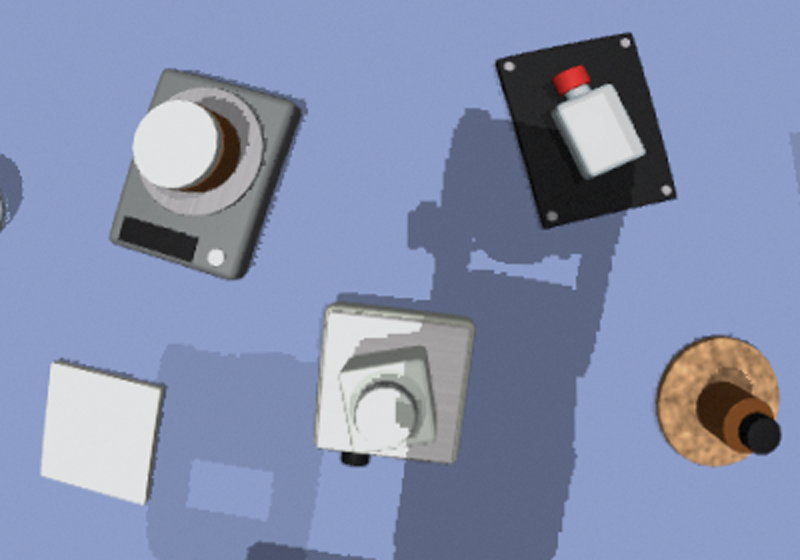

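All four vessels are upright at their homes and within about 4 px of the ideal positions: square cap (293,207), slim cap (480,217), jar lid (189,72), flask top (400,66). The tile is empty, so I'm handing in.

```bash
python3 -c "
from cell import job;print(job.sign_off())"
```

```text
the job is handed in; nothing more can be done
None
```

I handed the job in at about 44 s of the 134 s allowed: all four vessels stand upright on their own stations, about 4 mm or less off centre in the last wrist picture; the tile is empty, the beaker was not touched, and the sign-off returned no verdict.

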